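# Take the cap off a bobbin winder spindle of unknown thread hand

## Task

Stop the white twin bobbin winder by pressing its round push button fully down and letting it spring back up, then unscrew the cap of the spindle beside that button, lift it straight off and finish while still holding it level in the gripper, about a hand's breadth above its spindle. One spindle has a right-hand thread and the other a left-hand thread and nothing shows which is which, so try loosening the cap one way and then the other until it comes free. Leave the other cap on its spindle and do not disturb the things standing around or the bobbin lying on the winder.

Things in the scene. Friction and masses are not known exactly. Their poses are not given: they have to be found in the camera images.
- winder: Twin bobbin winder, a white rounded box fixed to the table: 124 (x) x 190 (y) x 45 mm; origin under its centre at table height, z up; its front (-x) carries the button and the speed control, the two capped spindles stand behind them. On its deck (45 mm up) stand two aluminium turrets 15 mm tall, 56 mm across, 100 mm apart along y, one under each cap.
- spindle_left (a point): Centre of the top of the left (+y of the winder) turret, 60 mm above the table, on the spindle's vertical axis.
- spindle_right (a point): Centre of the top of the right (-y of the winder) turret, 60 mm above the table, on the spindle's vertical axis.
- cap_left_center (a point): Centre (18 mm below its top) of the left (+y of the winder) cap, a round grey fluted screw-on cap 52 mm across, 36 mm tall, about 60 g, loose but for its thread. Screwed down, its rim is 4 mm above its turret and its top 100 mm above the table. z is its axis; the yaw turns with the cap. Which way it loosens varies from run to run and cannot be seen; the other cap loosens the opposite way.
- cap_right_center (a point): Centre (18 mm below its top) of the right (-y of the winder) cap, a round grey fluted screw-on cap 52 mm across, 36 mm tall, about 60 g, loose but for its thread. Screwed down, its rim is 4 mm above its turret and its top 100 mm above the table. z is its axis; the yaw turns with the cap. Which way it loosens varies from run to run and cannot be seen; the other cap loosens the opposite way.
- cap_left: The left cap; origin at the centre of its lower rim. Its coarse thread lets go after some 0.8 rad of turning the loosening way; from 0.9 to 2.2 rad it lifts straight off. It turns easily and need not be followed upward. The wrong way it stops dead within 0.2 rad and the fingers then slip round it. Until loosened it cannot be pulled off.
- cap_right: The right cap; origin at the centre of its lower rim. Its coarse thread lets go after some 0.8 rad of turning the loosening way; from 0.9 to 2.2 rad it lifts straight off. It turns easily and need not be followed upward. The wrong way it stops dead within 0.2 rad and the fingers then slip round it. Until loosened it cannot be pulled off.
- stop_button_top (a point): Centre of the flat top of the push button: a plain grey disc 28 mm across in a round black housing 44 mm across, 12 mm tall, on the front of the winder's deck; top 63 mm above the table, 6 mm proud of the housing's rim. It is pressed straight down. 58 mm from the axis of the spindle whose cap is to come off; at the left or at the right.
- stop_button (a joint): Travel of the push button: 0 m up, 0.006 m fully down; a spring, about 1.5 N to start and 5 N fully down.
- speed_control: Speed control, fixed, not used: a flat rectangular grey block 30 x 46 x 8 mm with a dark slot and a small ribbed thumb piece (16 mm above the deck), beside the other spindle. Origin at the centre of its underside, on the winder's deck.
- bobbin_teal: Bystander: a small bobbin 20 mm across, 12 mm tall, lying on the winder's deck between button and speed control; origin under its centre.
- spool_mustard: Bystander: thread spool 29 x 29 x 59 mm standing behind the winder, to its left; origin under its centre.
- spool_cream: Bystander: thread spool 29 x 29 x 54 mm standing to the left of the winder; origin under its centre.
- rolled_tape: Bystander: rolled measuring tape 49 x 52 x 15 mm, left of the winder; origin under its centre.
- thimble: Bystander: thimble 18 x 18 x 22 mm, left of the winder; origin under its centre.
- fabric_clip: Bystander: small fabric clip 11 x 34 x 13 mm in front of the winder; origin under its centre. To the left of it, between robot and winder, stands the sewing machine (less than 0.3 m tall, x up to 0.47, y above -0.13): pass above or to the right of it.
- glue_stick: Bystander: glue stick 25 x 25 x 88 mm standing at the back right; origin under its centre. A tall wire rack stands to the right of it, beside the table (x above 0.45, y below -0.3): come in from the front, not from the right.
Not all that is in view belongs to the job. Leave any red look-alike of the cap_right alone.

How it is judged:
On the way, in this order (a step that is already met when the one before it is completed fails the run):
1. the push button is pressed fully down (value of joint stop_button above 0.0048 m), for 0.05 s.
2. the push button is back up (value of joint stop_button below 0.0012 m), for 0.1 s.
3. the cap beside the button is off its spindle (((horizontal distance between spindle_left and stop_button_top below 0.085 m and z of cap_left_center in the frame of winder above 0.112 m) or (horizontal distance between spindle_right and stop_button_top below 0.085 m and z of cap_right_center in the frame of winder above 0.112 m))), for 0.2 s.
At the end, for the whole second after the job is handed in: The cap that sat beside the button is held by the fingers at least 50 mm higher than where it sat, within 20 degrees of level, still, touching neither the winder nor the other cap; the other cap is on its spindle; the button is up (((horizontal distance between spindle_left and stop_button_top below 0.085 m and z of cap_left_center in the frame of winder above 0.132 m and contact force between cap_left and the fingers above 0.5 N and contact force between cap_left and winder below 0.05 N and contact force between cap_left and cap_right below 0.05 N and angle between cap_left_center's own z axis and vertical below 0.35 rad and linear speed of cap_left below 0.05 m/s and z of cap_right_center in the frame of winder below 0.087 m) or (horizontal distance between spindle_right and stop_button_top below 0.085 m and z of cap_right_center in the frame of winder above 0.132 m and contact force between cap_right and the fingers above 0.5 N and contact force between cap_right and winder below 0.05 N and contact force between cap_right and cap_left below 0.05 N and angle between cap_right_center's own z axis and vertical below 0.35 rad and linear speed of cap_right below 0.05 m/s and z of cap_left_center in the frame of winder below 0.087 m)) and value of joint stop_button below 0.0012 m); the arm keeps its last pose, push and grip.
It fails at once if the other cap is taken up or shifted by more than 8 mm ((horizontal distance between spindle_left and stop_button_top below 0.085 m and distance of cap_right_center from where it was at the start of the episode above 0.008 m) or (horizontal distance between spindle_right and stop_button_top below 0.085 m and distance of cap_left_center from where it was at the start of the episode above 0.008 m)).
It fails at once if a thing standing around is moved by more than 30 mm (distance of any of spool_mustard, spool_cream, rolled_tape, thimble, fabric_clip, bobbin_teal, glue_stick from where it was at the start of the episode above 0.03 m).
It also fails if it takes over 58 s, if anything falls off the work surface, if the arm or the gripper's body presses on something with over 40 N, if the wrist force passes 120 N, or if a joint passes its speed limit or range.

## Robot

A 6-joint arm with a two-finger parallel gripper is mounted at the origin on a cart in front of the work surface, level with it; the furniture and walls round the work are solid. World frame = base frame: x ahead of the robot, y to its left, z up, the work surface at z = 0. Lengths are in m, angles in rad, forces in N, time in s.
With the tool pointing down it reaches from about 0.35 to 0.975 m from the base axis. Payload 4.9 kg.
Tool frame: the origin (TCP) lies on the centre line of the jaws, within the pads' length; the fingertips stand 17 mm ahead of it and the grasp point (between the pads) lies 2 mm behind it (ctrl.tcp_to_tips is the x of the fingertips in the tool frame, in m); x points along the fingers, z is the direction in which the jaws open and shut, and the axes are right-handed (so a half turn about x gives the same grasp; the last joint's range is limited). The gripper opens to 85 mm and grips with 20 to 120 N. Pads are 22 mm wide; open, the fingers measure 114 mm over their backs; the gripper's body (76 mm by 85 mm) begins 54 mm behind the grasp point. The pads swing forward as they close: fully open they stand 13 mm farther back than shut.
Start: joints at [-1.238, 0.053, 1.613, -0, 1.476, -0.119], TCP at [0.273, -0.562, 0.248] pointing down, gripper open.
Joint ranges: [-3.01, 3.01], [-1.01, 2.22], [0.06, 2.58], [-1.02, 4.17], [0.09, 2.62], [-3.14, 3.14]. Speed limits (rad/s): [2.57, 2.57, 3.14, 3.14, 3.14, 3.14].

## Interface

Orientations are given as a rotation vector (axis times angle).
In Python, from station import ctrl, cams, finder gives the robot as it stands.
- The arm moves only by the tool step_arm, never from a script. Its argument "moves" is a list of rows, each a list of 3 entries, a list of its own where there are three numbers: the shift along the tool's x, y, z in cm, then the turn, a rotation vector about the tool's x, y, z in degrees, then the opening, from 0 (shut) to 1 (fully open). A call has exactly 10 rows; each row is the pose to reach, as a shift and turn from the pose measured when the call began, along the tool's axes at that moment; what a row does not reach only later rows make up. A row lasts 1/12 s, in which the tool goes at most 41.7 mm and 7.16 degrees, less where a joint would pass 70% of its speed; a pose out of reach is approached as far as the arm can. A call with a gripper value outside its range is refused whole. The fingers move at their own pace and stop on an object; "grip_force" is the grip in N (left out, the last holds). Time passes only in rows, so rows that repeat a pose let the fingers close, or fill a call up. It gives the time, the measured TCP pose, the force and the opening at its end, in the units of the state.
- ctrl.get_obs(): the state, without advancing time (a new reading comes with each control period).
- cams.get_image(name): name is "scene" or "top"; returns a dict with "pixels" (384x512x3 uint8, blue, green, red), "fx", "fy", "cx", "cy" (pixels), "dist_coeffs" ([k1, k2, p1, p2, k3] as OpenCV has them; the pictures are not rectified), "position" and "attitude" of the camera in the world. Camera axes: x right, y up, looking along -z (the intrinsics and any distortion apply to the point x, -y, -z); pixel columns grow to the right and rows downward; lengths in m; the calibration is good to about 2 mm. A picture is of the moment at which its call begins. There is no depth.
- ctrl.finish_job(): hands the job in, once; it reports no verdict.
Trained networks look in the newest picture that a camera, given by its name, has taken for a name from the list of things; names that differ only in an ending like _2 or _b are one class to them, and where a whole thing is asked for, a point or a joint stands for the part that bears it (a point fixed in the world has none). Each returns a list of dicts, best first, with "conf" (0 to 1); they miss things now and then, are a little off and sometimes report something else, mostly with a low value. They report only what shows in the picture. A call takes as long as a camera call. They do not tell look-alikes from the thing itself.
- finder.find_in(camera, name): "at" ([column, row] in pixels, amid what is visible of it).
- finder.regions_of(camera, name): "region" (384x512 bool, what is visible of it) and "at" ([column, row] in pixels, amid what is visible of it).
- finder.tip_of(camera, name): "at" ([column, row] in pixels: a listed point, or the origin of a listed thing).
The state is a dict: "t": time; "q": joint angles; "dq": joint speeds; "effort": joint torques, N m; "tool_pos": TCP position; "tool_rot": TCP orientation; "contact_force": force on the tool from outside, world axes, zero at the start; "wrist_torque": the same for the moment, N m; "opening": finger opening in m.
Only numpy, scipy, OpenCV 4.12 (cv2) and the standard library are available. Lean on these libraries where they do the work, as an engineer would, in place of code of your own. Each camera call takes 0.05 s, during which the arm holds its last target. There are 200 camera calls.

## Working session

There is one attempt and no reset: what is moved stays moved. The work goes in short steps, Python scripts to look and compute and a tool call to move; the robot and the scene stay as the last step left them, time stands still between calls to the robot, and variables do not carry over. Pictures are saved under pics/ and viewed, on a budget of 10 in all, crops included, one or two more only if the job needs it, and the job is handed in when it is done.

Besides the shell and the picture viewer there is one more tool, called after "Request:" as a command line: name --argument value ..., lists and objects as JSON in quotes. step_arm: Moves the arm, as the interface text tells. Its arguments: {"type":"object","properties":{"moves":{"type":"array"},"grip_force":{"type":"number"}},"required":["moves"]}

```bash
ls; mkdir -p pics
cat > h.py <<'E'
import numpy as np, cv2
from scipy.spatial.transform import Rotation as R
from station import ctrl, cams, finder
def att(im):
    a=np.array(im["attitude"],float)
    if a.shape==(3,3): return a
    return (R.from_rotvec(a) if a.size==3 else R.from_quat(a)).as_matrix()
def K(im): return np.array([[im["fx"],0,im["cx"]],[0,im["fy"],im["cy"]],[0,0,1.]])
def ray(im,px):
    u=cv2.undistortPoints(np.array([[px]],float),K(im),np.array(im["dist_coeffs"],float))[0,0]
    return np.array(im["position"]),att(im)@np.array([u[0],-u[1],-1])
def onz(im,px,z):
    p,d=ray(im,px); return p+d*(z-p[2])/d[2]
def proj(im,P):
    c=att(im).T@(np.array(P)-im["position"]); c=c*[1,-1,-1]
    return cv2.projectPoints(c.reshape(1,3),np.zeros(3),np.zeros(3),K(im),np.array(im["dist_coeffs"],float))[0].ravel()
E
python3 - <<'E'
from h import *
for c in ("scene","top"):
    im=cams.get_image(c); cv2.imwrite(f"pics/{c}1.png",im["pixels"])
    print(c,im["position"],im["attitude"],im["fx"],im["dist_coeffs"])
    for n,z in (("stop_button_top",.063),("cap_left_center",.082),("cap_right_center",.082),("spindle_left",.06),("spindle_right",.06),("winder",0),("speed_control",.045),("bobbin_teal",.045),("glue_stick",0),("fabric_clip",0)):
        for r in finder.tip_of(c,n)[:2]: print(n,round(r["conf"],2),np.round(r["at"]),onz(im,r["at"],z).round(4))
print(ctrl.get_obs())
E
```

```text
pics
scene [0.7917996  0.64112217 0.74453143] [0.16521889 1.18640062 2.63862442] 468.53707449774487 [-0.16557609  0.          0.          0.          0.        ]
stop_button_top 0.62 [242. 164.] [ 0.5895 -0.1892  0.063 ]
cap_left_center 0.56 [234. 195.] [ 0.6374 -0.0689  0.082 ]
cap_left_center 0.42 [248. 187.] [ 0.6019 -0.0866  0.082 ]
cap_right_center 0.86 [238. 252.] [0.6659 0.0864 0.082 ]
cap_right_center 0.63 [220. 163.] [ 0.6415 -0.1806  0.082 ]
spindle_left 0.81 [231. 201.] [ 0.6418 -0.0741  0.06  ]
spindle_right 0.95 [224. 174.] [ 0.6361 -0.1671  0.06  ]
winder 0.57 [236. 204.] [ 0.6201 -0.1257  0.    ]
speed_control 0.48 [260. 205.] [ 0.5808 -0.0607  0.045 ]
bobbin_teal 0.54 [247. 185.] [ 0.5911 -0.1332  0.045 ]
bobbin_teal 0.5 [233. 202.] [ 0.6361 -0.0875  0.045 ]
fabric_clip 0.4 [278. 163.] [ 0.4793 -0.2446  0.    ]
top [ 0.53616272 -0.04625165  0.93516484] [ 0.05874003 -0.07464511 -1.55854157] 351.3362497413272 [-0.07609803  0.          0.          0.          0.        ]
stop_button_top 0.59 [311. 197.] [ 0.5806 -0.1978  0.063 ]
cap_left_center 0.83 [262. 169.] [ 0.6472 
[... 535 characters left out ...]
02. 173.] [ 0.6471 -0.186   0.    ]
{'t': 1.1, 'q': array([-1.23798140e+00,  5.26954550e-02,  1.61289471e+00,  1.80699782e-05,
        1.47601107e+00, -1.18946742e-01]), 'dq': array([ 3.12467099e-05, -3.75631223e-04,  8.53077055e-05, -1.03147762e-03,
        1.60486595e-03,  1.83470739e-04]), 'effort': array([-2.76422441e-03, -3.93693352e+01, -3.70471287e+01, -2.31630593e-04,
        5.18998659e-04, -2.49682216e-06]), 'tool_pos': array([ 0.27287286, -0.56226492,  0.24830956]), 'tool_rot': array([ 0.87034567,  1.38968104, -0.87031388]), 'contact_force': array([-0.07088193,  0.12144787, -0.21799118]), 'wrist_torque': array([-0.01696685, -0.01132764,  0.06391712]), 'opening': 0.085680871517622}
```

Run:
```python
import cv2,numpy as np
a=cv2.imread("pics/top1.png")[90:270,190:390]; b=cv2.imread("pics/scene1.png")[110:290,150:350]
cv2.imwrite("pics/v1.png",np.hstack([cv2.resize(i,(400,360),interpolation=cv2.INTER_CUBIC) for i in (a,b)]))
from h import *
o=ctrl.get_obs(); print(R.from_rotvec(o["tool_rot"]).as_matrix().round(3))
```

```text
[[ 0.     0.9    0.437]
 [ 0.     0.437 -0.9  ]
 [-1.     0.    -0.   ]]
```

View pics/v1.png

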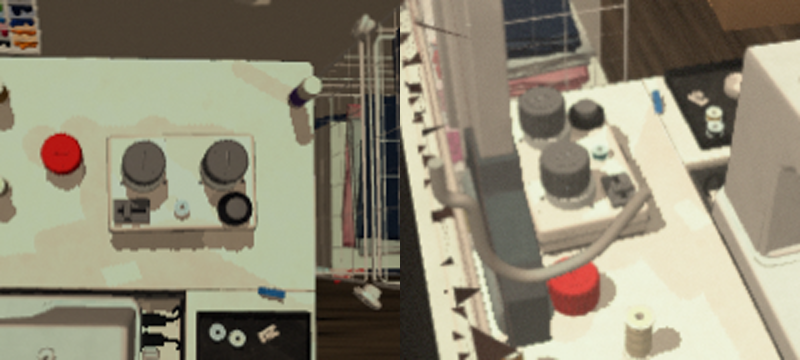

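View pics/scene1.png

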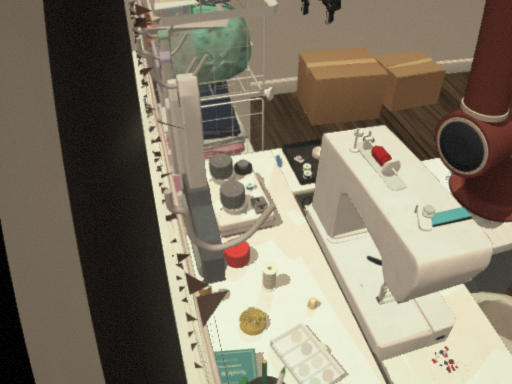

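Run:
```python
from h import *
im=cams.get_image("top")
for n,z in (("cap_right_center",.1),("cap_left_center",.1),("stop_button_top",.06)):
    for r in finder.regions_of("top",n)[:3]:
        m=r["region"].astype(np.uint8); c,_=cv2.findContours(m,0,1); c=max(c,key=cv2.contourArea)
        e=cv2.minEnclosingCircle(c); print(n,round(r["conf"],2),np.round(r["at"]),e,onz(im,e[0],z).round(4))
im2=cams.get_image("scene")
P={"capT":(.638,-.167,.1),"btn":(.585,-.193,.063)}
print({k:(proj(im,v).round(),proj(im2,v).round()) for k,v in P.items()})
a=im["pixels"][150:220,240:340]; a=cv2.resize(a,None,fx=7,fy=7,interpolation=cv2.INTER_CUBIC)
cv2.imwrite("pics/v2.png",a)
```

```text
cap_right_center 0.71 [302. 171.] ((302.15789794921875, 171.3157958984375), 11.47632122039795) [ 0.6395 -0.1705  0.1   ]
cap_right_center 0.64 [222. 167.] ((220.5, 167.0), 10.594910621643066) [0.6475 0.0255 0.1   ]
cap_right_center 0.64 [260. 169.] ((261.5, 171.3095245361328), 11.24893569946289) [ 0.6383 -0.0728  0.1   ]
cap_left_center 0.72 [262. 170.] ((261.5, 171.5), 11.85336971282959) [ 0.6378 -0.0729  0.1   ]
{'capT': (array([301., 172.]), array([223., 160.])), 'btn': (array([309., 195.]), array([243., 162.]))}
```

View pics/v2.png

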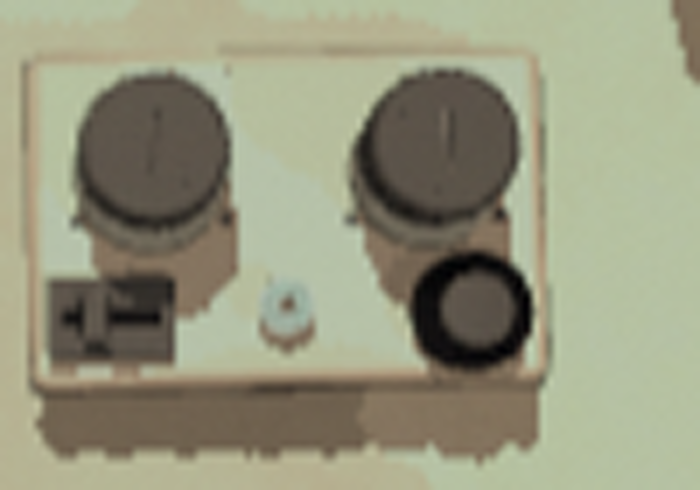

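View pics/top1.png

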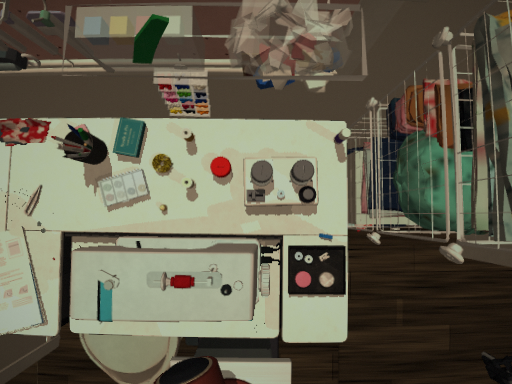

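Request:
step_arm --moves '[[[-0.3, 2.3, -2.3], [0, 0, 0], 0], [[-0.6, 4.7, -4.7], [0, 0, 0], 0], [[-1, 7, -7], [0, 0, 0], 0], [[-1.3, 9.3, -9.4], [0, 0, 0], 0], [[-1.6, 11.6, -11.7], [0, 0, 0], 0], [[-1.9, 14, -14], [0, 0, 0], 0], [[-2.2, 16.3, -16.4], [0, 0, 0], 0], [[-2.6, 18.6, -18.7], [0, 0, 0], 0], [[-2.9, 21, -21], [0, 0, 0], 0], [[-3.2, 23.3, -23.4], [0, 0, 0], 0]]' --grip_force 20

```text
t: 2.18
tool_pos: [0.3806, -0.2486, 0.2807]
tool_rot: [0.87, 1.389, -0.87]
contact_force: [1.2, -0.8, -0.3]
opening: 0.0003
```

Request:
step_arm --moves '[[[0, 3, 0.6], [0, 0, 0], 0], [[0, 6, 1.1], [0, 0, 0], 0], [[0, 9, 1.7], [0, 0, 0], 0], [[1, 12, 2.3], [0, 0, 0], 0], [[3, 15, 2.9], [0, 0, 0], 0], [[5, 18, 3.4], [0, 0, 0], 0], [[8, 20, 3.8], [0, 0, 0], 0], [[10.5, 21, 4], [0, 0, 0], 0], [[13, 21, 4], [0, 0, 0], 0], [[14.5, 21, 4], [0, 0, 0], 0]]'

```text
t: 3.02
tool_pos: [0.5864, -0.1919, 0.1322]
tool_rot: [0.87, 1.394, -0.871]
contact_force: [-0.1, 0.1, -1.3]
opening: 0.0002
```

Run:
```python
from h import *
o=ctrl.get_obs();print(o["tool_pos"].round(4),o["q"].round(2),o["contact_force"].round(2))
im=cams.get_image("top"); im2=cams.get_image("scene")
f=lambda i,c0,r0,w,h,s:cv2.resize(i["pixels"][r0:r0+h,c0:c0+w],None,fx=s,fy=s,interpolation=cv2.INTER_CUBIC)
for i in (im,im2):
    x=o["tool_pos"]-[0,0,.017]; print(proj(i,x).round(1), proj(i,(.587,-.193,.063)).round(1))
cv2.imwrite("pics/v3.png",np.hstack([f(im,250,150,80,80,5),f(im2,195,110,80,80,5)]))
```

```text
[ 0.5864 -0.1919  0.1322] [-0.44  0.13  1.73 -0.    1.28  0.68] [-0.07  0.05 -1.3 ]
[312.2 193.1] [309.  194.1]
[242.4 144.7] [242.3 162.5]
```

View pics/v3.png

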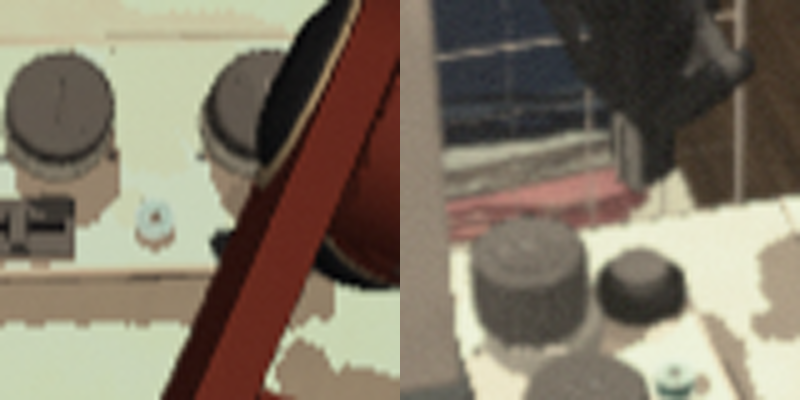

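Request:
step_arm --moves '[[[1.5, 0.1, 0.1], [0, 0, 0], 0], [[3, 0.1, 0.1], [0, 0, 0], 0], [[4.2, 0.1, 0.1], [0, 0, 0], 0], [[4.8, 0.1, 0.1], [0, 0, 0], 0], [[5.1, 0.1, 0.1], [0, 0, 0], 0], [[5.3, 0.1, 0.1], [0, 0, 0], 0], [[5.5, 0.1, 0.1], [0, 0, 0], 0], [[5.7, 0.1, 0.1], [0, 0, 0], 0], [[5.8, 0.1, 0.1], [0, 0, 0], 0], [[5.8, 0.1, 0.1], [0, 0, 0], 0]]'

```text
t: 3.95
tool_pos: [0.5864, -0.1924, 0.0778]
tool_rot: [0.87, 1.397, -0.872]
contact_force: [-10.5, 4.2, 19.2]
opening: 0.0002
```

Run:
```python
from h import *
o=ctrl.get_obs();print(o["tool_pos"].round(4),ctrl.tcp_to_tips,o["contact_force"].round(2),o["wrist_torque"].round(2))
im2=cams.get_image("scene"); print(ctrl.get_obs()["contact_force"].round(1),ctrl.get_obs()["tool_pos"].round(4))
cv2.imwrite("pics/v4.png",cv2.resize(im2["pixels"][120:190,200:280],None,fx=8,fy=8,interpolation=cv2.INTER_CUBIC))
```

```text
[ 0.5864 -0.1924  0.0778] 0.017 [-10.47   4.22  19.23] [ 0.7   1.92 -0.01]
[-10.7   2.9  18.2] [ 0.5864 -0.1924  0.0778]
```

View pics/v4.png

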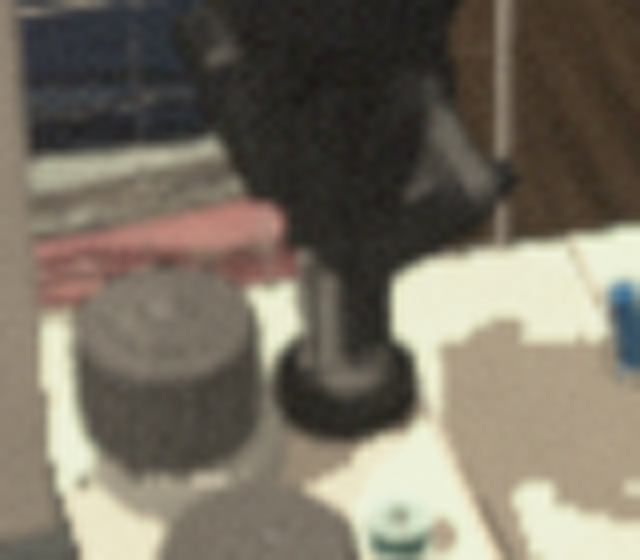

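Request:
step_arm --moves '[[[0.2, 0, 0], [0, 0, 0], 0], [[0.3, 0, 0], [0, 0, 0], 0], [[0.4, 0, 0], [0, 0, 0], 0], [[0.4, 0, 0], [0, 0, 0], 0], [[0.5, 0, 0], [0, 0, 0], 0], [[0.5, 0, 0], [0, 0, 0], 0], [[0.5, 0, 0], [0, 0, 0], 0], [[0.5, 0, 0], [0, 0, 0], 0], [[0.5, 0, 0], [0, 0, 0], 0], [[0.5, 0, 0], [0, 0, 0], 0]]'

```text
t: 4.83
tool_pos: [0.5879, -0.193, 0.0778]
tool_rot: [0.869, 1.394, -0.872]
contact_force: [-8.7, 3.6, 18.6]
opening: 0.0
```

Request:
step_arm --moves '[[[-0.1, -0.1, 0], [0, 0, 0], 0], [[-0.2, -0.1, 0], [0, 0, 0], 0], [[-0.2, -0.1, 0], [0, 0, 0], 0], [[-0.3, -0.1, 0], [0, 0, 0], 0], [[-0.3, -0.1, 0], [0, 0, 0], 0], [[-0.3, -0.1, 0], [0, 0, 0], 0], [[-0.3, -0.1, 0], [0, 0, 0], 0], [[-0.3, -0.1, 0], [0, 0, 0], 0], [[-0.3, -0.1, 0], [0, 0, 0], 0], [[-0.3, -0.1, 0], [0, 0, 0], 0]]'

```text
t: 5.67
tool_pos: [0.5871, -0.1936, 0.0808]
tool_rot: [0.869, 1.394, -0.872]
contact_force: [2.0, -1.0, 3.4]
opening: 0.0
```

Request:
step_arm --moves '[[[-1, 0, 0], [0, 0, 0], 0], [[-3, 0, 0], [0, 0, 0], 0.2], [[-6, 0, 0], [0, 0, 0], 0.6], [[-8, 1, 0], [0, 0, 0], 1], [[-8, 3, 0.3], [0, 0, 0], 1], [[-8, 5, 0.5], [0, 0, 0], 1], [[-8, 5.7, 0.6], [0, 0, 0], 1], [[-8, 5.7, 0.6], [0, 0, 0], 1], [[-8, 5.7, 0.6], [0, 0, 0], 1], [[-8, 5.7, 0.6], [0, 0, 0], 1]]'

```text
t: 6.5
tool_pos: [0.64, -0.1742, 0.1596]
tool_rot: [0.869, 1.396, -0.873]
contact_force: [-0.1, 1.2, -0.2]
opening: 0.0855
```

Run:
```python
from h import *
o=ctrl.get_obs();print(o["tool_pos"].round(4),o["opening"],o["q"].round(2),o["contact_force"].round(1),o["wrist_torque"].round(2))
im=cams.get_image("top"); im2=cams.get_image("scene")
print(onz(im,(303.5,170.0),.1).round(4),onz(im2,(220.6,158.8),.1).round(4))
for r in finder.regions_of("scene","cap_right_center")[:3]:
    c=np.argwhere(r["region"]); print(r["conf"],r["at"],c.min(0),c.max(0))
for t in (.641,-.174,.1),(.641,-.174,.064): print(proj(im2,t))
cv2.imwrite("pics/v5.png",cv2.resize(im2["pixels"][110:190,190:280],None,fx=7,fy=7,interpolation=cv2.INTER_CUBIC))
```

```text
[ 0.64   -0.1742  0.1596] 0.08554604494494308 [-0.38  0.21  1.59 -0.    1.35  0.74] [-0.1  1.2 -0.2] [-0.01  0.01 -0.02]
[ 0.6427 -0.1737  0.1   ] [ 0.6416 -0.1735  0.1   ]
0.93 [219.4, 165.3] [153 208] [179 232]
0.63 [243.5, 167.3] [160 237] [169 248]
0.24 [231.8, 192.1] [181 219] [208 245]
[220.81873384 158.62388526]
[221.48375947 171.05953137]
```

View pics/v5.png

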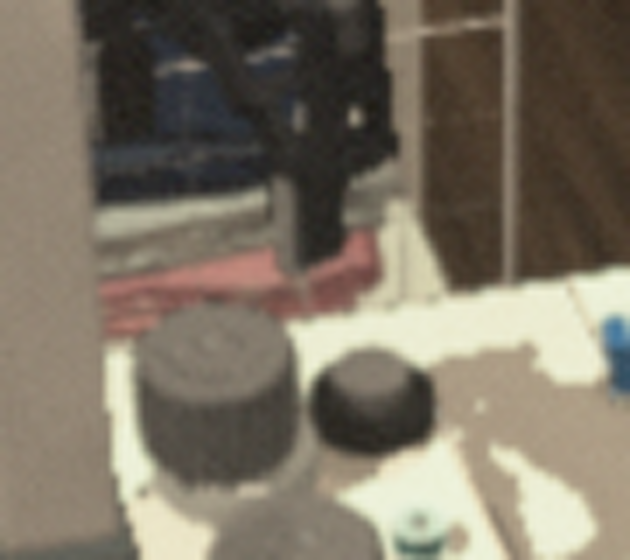

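Request:
step_arm --moves '[[[0.5, 0.2, 0], [0, 0, 0], 1], [[1.5, 0.2, 0], [0, 0, 0], 1], [[3, 0.2, 0], [0, 0, 0], 1], [[4.5, 0.2, 0], [0, 0, 0], 1], [[5.7, 0.2, 0], [0, 0, 0], 1], [[6.5, 0.2, 0], [0, 0, 0], 1], [[7, 0.2, 0], [0, 0, 0], 1], [[7.2, 0.2, 0], [0, 0, 0], 1], [[7.2, 0.2, 0], [0, 0, 0], 1], [[7.2, 0.2, 0], [0, 0, 0], 1]]'

```text
t: 7.48
tool_pos: [0.6423, -0.1737, 0.0888]
tool_rot: [0.87, 1.393, -0.872]
contact_force: [-0.3, 0.1, 0.4]
opening: 0.0853
```

Request:
step_arm --moves '[[[0, 0, 0], [0, 0, 0], 0.5], [[0, 0, 0], [0, 0, 0], 0.3], [[0, 0, 0], [0, 0, 0], 0], [[0, 0, 0], [0, 0, 0], 0], [[0, 0, 0], [0, 0, 0], 0], [[0, 0, 0], [0, 0, 0], 0], [[0, 0, 0], [0, 0, 0], 0], [[0, 0, 0], [0, 0, 0], 0], [[0, 0, 0], [0, 0, 0], 0], [[0, 0, 0], [0, 0, 0], 0]]' --grip_force 30

```text
t: 8.32
tool_pos: [0.643, -0.1739, 0.0899]
tool_rot: [0.87, 1.392, -0.872]
contact_force: [0.2, -0.1, 5.8]
opening: 0.0511
```

Request:
step_arm --moves '[[[0, 0, 0], [-3, 0, 0], 0], [[0, 0, 0], [-7, 0, 0], 0], [[0, 0, 0], [-11, 0, 0], 0], [[0, 0, 0], [-15, 0, 0], 0], [[0, 0, 0], [-18, 0, 0], 0], [[0, 0, 0], [-20, 0, 0], 0], [[0, 0, 0], [-20, 0, 0], 0], [[0, 0, 0], [-20, 0, 0], 0], [[0, 0, 0], [-20, 0, 0], 0], [[0, 0, 0], [-20, 0, 0], 0]]'

```text
t: 9.15
tool_pos: [0.6443, -0.1716, 0.09]
tool_rot: [0.609, 1.486, -0.601]
contact_force: [4.5, 6.0, 1.4]
opening: 0.051
```

Run:
```python
from h import *
o=ctrl.get_obs();M=R.from_rotvec(o["tool_rot"]).as_matrix();print(o["tool_pos"].round(4),np.degrees(np.arctan2(M[1,2],M[0,2])),o["wrist_torque"].round(2),o["contact_force"].round(1),o["q"].round(2),o["opening"])
```

```text
[ 0.6443 -0.1716  0.09  ] -44.32185025638883 [ 1.1  -0.66 -1.15] [4.5 6.  1.4] [-0.37  0.29  1.63  0.01  1.23  0.4 ] 0.05098028281020725
```

Request:
step_arm --moves '[[[0, -0.1, 0], [4, 0, 0], 0], [[0, -0.2, 0], [9, 0, 0], 0], [[0, -0.2, 0], [14, 0, 0], 0], [[0, -0.2, 0], [19, 0, 0], 0], [[0, -0.2, 0], [24, 0, 0], 0], [[0, -0.2, 0], [29, 0, 0], 0], [[0, -0.2, 0], [34, 0, 0], 0], [[0, -0.2, 0], [39, 0, 0], 0], [[0, -0.2, 0], [42, 0, 0], 0], [[0, -0.2, 0], [45, 0, 0], 0]]'

```text
t: 9.98
tool_pos: [0.6432, -0.1729, 0.09]
tool_rot: [1.207, 1.216, -1.199]
contact_force: [0.7, 0.8, 1.7]
opening: 0.0514
```

Run:
```python
from h import *
o=ctrl.get_obs();M=R.from_rotvec(o["tool_rot"]).as_matrix();print(o["tool_pos"].round(4),np.degrees(np.arctan2(M[1,2],M[0,2])),o["wrist_torque"].round(2),o["contact_force"].round(1),o["q"].round(2),o["opening"])
```

```text
[ 0.6432 -0.1729  0.09  ] -89.46702244212467 [-0.04 -0.17  0.02] [0.7 0.8 1.7] [-0.38  0.28  1.63  0.01  1.23  1.18] 0.05138163556588003
```

Request:
step_arm --moves '[[[0, 0, 0], [5, 0, 0], 0], [[0, 0, 0], [10, 0, 0], 0], [[0, 0, 0], [15, 0, 0], 0], [[0, 0, 0], [21, 0, 0], 0], [[0, 0, 0], [27, 0, 0], 0], [[0, 0, 0], [33, 0, 0], 0], [[0, 0, 0], [39, 0, 0], 0], [[0, 0, 0], [44, 0, 0], 0], [[0, 0, 0], [48, 0, 0], 0], [[0, 0, 0], [48, 0, 0], 0]]'

```text
t: 10.82
tool_pos: [0.6433, -0.173, 0.09]
tool_rot: [1.794, 0.699, -1.786]
contact_force: [1.8, -0.5, 1.1]
opening: 0.0515
```

Run:
```python
from h import *
o=ctrl.get_obs();M=R.from_rotvec(o["tool_rot"]).as_matrix();print(o["tool_pos"].round(4),np.degrees(np.arctan2(M[1,2],M[0,2])),o["wrist_torque"].round(2),o["contact_force"].round(1),o["q"].round(2),o["opening"])
```

```text
[ 0.6433 -0.173   0.09  ] -137.5282902448035 [-0.08 -0.05 -0.05] [ 1.8 -0.5  1.1] [-0.38  0.28  1.63  0.01  1.23  2.02] 0.0515409966263654
```

Free turning, no resistance. Lift gently and watch the force.

Request:
step_arm --moves '[[[-0.2, 0, 0], [0, 0, 0], 0], [[-0.4, 0, 0], [0, 0, 0], 0], [[-0.6, 0, 0], [0, 0, 0], 0], [[-0.8, 0, 0], [0, 0, 0], 0], [[-1, 0, 0], [0, 0, 0], 0], [[-1.2, 0, 0], [0, 0, 0], 0], [[-1.4, 0, 0], [0, 0, 0], 0], [[-1.6, 0, 0], [0, 0, 0], 0], [[-1.8, 0, 0], [0, 0, 0], 0], [[-2, 0, 0], [0, 0, 0], 0]]' --grip_force 40

```text
t: 11.65
tool_pos: [0.6433, -0.1731, 0.1103]
tool_rot: [1.794, 0.699, -1.786]
contact_force: [0.2, -0.5, -1.5]
opening: 0.051
```

Request:
step_arm --moves '[[[-0.5, 0, 0], [0, 0, 0], 0], [[-1.3, 0, 0], [0, 0, 0], 0], [[-2.2, 0, 0], [0, 0, 0], 0], [[-3.2, 0, 0], [0, 0, 0], 0], [[-4.2, 0, 0], [0, 0, 0], 0], [[-5.2, 0, 0], [0, 0, 0], 0], [[-6.2, 0, 0], [0, 0, 0], 0], [[-6.8, 0, 0], [0, 0, 0], 0], [[-7, 0, 0], [0, 0, 0], 0], [[-7, 0, 0], [0, 0, 0], 0]]'

```text
t: 12.48
tool_pos: [0.6435, -0.1735, 0.1813]
tool_rot: [1.794, 0.698, -1.785]
contact_force: [-0.7, 0.0, -0.3]
opening: 0.0511
```

Run:
```python
from h import *
im2=cams.get_image("scene");o=ctrl.get_obs();print(o["tool_pos"].round(4),o["opening"],o["contact_force"].round(1))
cv2.imwrite("pics/v6.png",cv2.resize(im2["pixels"][100:220,170:300],None,fx=5,fy=5,interpolation=cv2.INTER_CUBIC))
```

```text
[ 0.6431 -0.1734  0.1804] 0.05114330604119651 [ 0.2  0.5 -0.1]
```

View pics/v6.png

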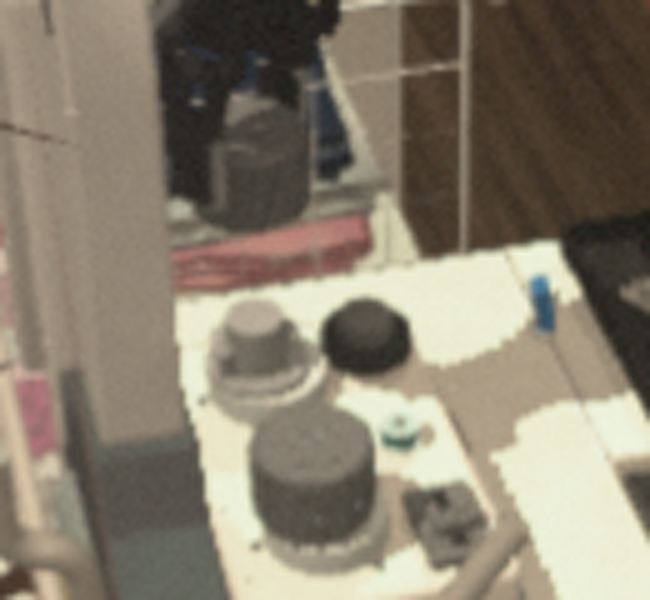

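Request:
step_arm --moves '[[[0, 0, 0], [0, 0, 0], 0], [[0, 0, 0], [0, 0, 0], 0], [[0, 0, 0], [0, 0, 0], 0], [[0, 0, 0], [0, 0, 0], 0], [[0, 0, 0], [0, 0, 0], 0], [[0, 0, 0], [0, 0, 0], 0], [[0, 0, 0], [0, 0, 0], 0], [[0, 0, 0], [0, 0, 0], 0], [[0, 0, 0], [0, 0, 0], 0], [[0, 0, 0], [0, 0, 0], 0]]'

```text
t: 13.37
tool_pos: [0.6431, -0.1734, 0.1804]
tool_rot: [1.794, 0.699, -1.786]
contact_force: [0.2, -0.5, -1.3]
opening: 0.0515
```

```bash
python3 -c "
from h import *
o=ctrl.get_obs();print(o['tool_pos'],o['opening'],abs(o['dq']).max());print(ctrl.finish_job())"
```

```text
[ 0.64307922 -0.17338766  0.18039547] 0.05146615020740387 0.0022211692168944974
the job is handed in; nothing more can be done
None
```

The winder's stop button is pressed and back up, and the right-hand cap is off its spindle. The gripper holds that cap level, about 9 cm above where it sat. I handed the job in at about 13.4 s; no verdict was reported.

- **Button (on the right):** It went down to a hard stop at about 19 N. On release the force fell to about 3.4 N at mid-travel, which fits its spring, and the next picture showed it up again.
- **Cap:** Turning it anticlockwise stopped dead at about 1.15 N m, so that was the wrong way. Clockwise it turned freely for about 93°, and it then lifted off with almost no force.
- **Last checks:**
  - The final picture shows the cap level in the gripper above its bare spindle. The other cap and the bobbin are in place.
  - The gripper opening was 51 mm on the 52 mm cap, and the arm was still.
- **Disagreement:** The button stopped the tool about 4 mm higher than the stated 17 mm fingertip offset predicts. I took this to mean the shut fingers reach slightly farther than stated.
- **Not checked:** I did not look again at the things to the left of the winder or at the glue stick, but nothing passed near them. I viewed 8 pictures of the 10 allowed.

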